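Sort three glass vessels back onto their stirrers by way of the cork mat

ROBOT

A 6-joint arm with a two-finger parallel gripper is mounted at the origin on the work surface. World frame = base frame: x ahead of the robot, y to its left, z up, the work surface at z = 0. Lengths are in m, angles in rad, forces in N, time in s.
With the tool pointing down it reaches from about 0.375 to 0.925 m from the base axis. Payload 5.7 kg.
Tool frame: the origin (TCP) lies midway between the tips of the shut fingers; the grasp point (between the pads) lies 19 mm behind it; z points along the fingers, x is the direction in which the jaws open and shut, and the axes are right-handed (so a half turn about z gives the same grasp; the last joint's range is limited). The gripper opens to 88 mm and grips with 3 to 60 N. Pads are 20 mm wide; open, the fingers measure 115 mm over their backs; the gripper's body (75 mm by 178 mm) begins 61 mm behind the grasp point.
Start: joints at [1.205, 0.359, 1.51, -0, 1.272, -0.115], TCP at [0.149, 0.581, 0.223] pointing down, gripper open.
Joint ranges: [-2.97, 2.97], [-1.01, 2.36], [0.21, 2.38], [-0.96, 4.11], [0.2, 2.71], [-2.98, 2.98]. Speed limits (rad/s): [2.39, 2.39, 3.14, 3.14, 3.14, 3.14].

INTERFACE

Orientations are given as a unit quaternion [x, y, z, w].
In Python, from bench import move_ptp, servo_line, goto_joints, move_gripper, sleep, inverse_kinematics, capture, PlanningError, close_job, spot_in, silhouettes, current_clock, current_joint_pos, current_qvel, current_joint_torque, current_position, current_orientation, current_force, current_torque, current_finger_gap gives the robot as it stands. Calls block until the motion is done:
- move_ptp(position, orientation): joint-space move of the TCP to a pose.
- servo_line(position, orientation=None, rate=0.15, contact_N=None): straight line of the TCP; orientation=None keeps the orientation; rate is the mean speed in m/s. With contact_N (N) it stops when the force on the tool has changed by that much, and returns True; else False.
- goto_joints(angles): joint-space move.
- move_gripper(opening): finger opening in m; the grip force is fixed at half the most; returns when the fingers have stopped.
- sleep(seconds).
- inverse_kinematics(position, orientation): joint angles nearest the present ones, or None.
- capture(name): name is "scene" or "top"; returns a dict with "image" (384x512x3 uint8, blue, green, red), "range_z" (384x512 float32, m along the optical axis (not along the pixel's ray), 0 where there is no reading), "intrinsics" (3x3 intrinsics, pixels), "R" (3x3) and "t" (3): a world point X has camera coordinates R X + t. Camera axes: x right, y down, z forward; pixel columns grow to the right and rows downward; lengths in m; the calibration is good to about 2 mm. A picture is of the moment at which its call begins.
A pose or a line that the arm cannot do raises PlanningError and nothing moves.
- close_job(): hands the job in, once; it reports no verdict.
Trained networks look in the newest picture that a camera, given by its name, has taken for a name from the list of things; names that differ only in an ending like _2 or _b are one class to them, and where a whole thing is asked for, a point or a joint stands for the part that bears it (a point fixed in the world has none). Each returns a list of dicts, best first, with "conf" (0 to 1); they miss things now and then, are a little off and sometimes report something else, mostly with a low value. They report only what shows in the picture. A call takes as long as a camera call. They do not tell look-alikes from the thing itself.
- spot_in(camera, query): "xy" ([column, row] in pixels, amid what is visible of it).
- silhouettes(camera, query): "region" (384x512 bool, what is visible of it) and "xy" ([column, row] in pixels, amid what is visible of it).
Readings, each from a call of its own:
- current_clock(): time.
- current_joint_pos(): joint angles.
- current_qvel(): joint speeds.
- current_joint_torque(): joint torques, N m.
- current_position(): TCP position.
- current_orientation(): TCP orientation.
- current_force(): force on the tool from outside, world axes, zero at the start.
- current_torque(): the same for the moment, N m.
- current_finger_gap(): finger opening in m.
Only numpy, scipy, OpenCV 4.12 (cv2) and the standard library are available. Lean on these libraries where they do the work, as an engineer would, in place of code of your own. Each camera call takes 0.05 s, during which the arm holds its last target.

TASK

The three red-capped glass vessels are standing on the wrong magnetic stirrers: put the tall bottle on the large stirrer with the square white plate, the conical flask on the middle-sized stirrer with the round plate and the little jar on the smallest stirrer, each upright in the middle of its plate. No vessel may touch the bench, so stand one on the empty cork mat and let go of it there while you move the others round; at the end the mat is empty again. Set the glass down gently without dropping or tipping it, and leave the beaker, the clamp and the spanner where they are.

Things in the scene. Friction and masses are not known exactly. Their poses are not given: they have to be found in the camera images.
- bottle: tall clear glass bottle, 80 mm in diameter, 165 mm high with the cap; straight to 100 mm, then a shoulder; about 0.35 kg. At the start it stands on the medium stirrer. Closed by a red screw cap 46 mm in diameter and 28 mm tall, under it a neck 34 mm in diameter. Origin at the centre of the underside, z up along its axis (round, so its yaw means nothing). Cap from 137 to 165 mm above the origin.
- flask: conical clear glass flask, foot 76 mm in diameter, 130 mm high with the cap, tapering to the neck at 90 mm; about 0.22 kg. At the start it stands on the small stirrer. Closed by a red screw cap 46 mm in diameter and 28 mm tall, under it a neck 34 mm in diameter. Origin at the centre of the underside, z up along its axis (round, so its yaw means nothing). Cap from 102 to 130 mm above the origin.
- jar: little clear glass jar, 54 mm in diameter, 88 mm high with the cap; straight to 40 mm, shoulder to 48 mm; about 0.14 kg. At the start it stands on the large stirrer. Closed by a red screw cap 46 mm in diameter and 28 mm tall, under it a neck 34 mm in diameter. Origin at the centre of the underside, z up along its axis (round, so its yaw means nothing). Cap from 60 to 88 mm above the origin.
- large_stirrer: Largest magnetic stirrer, fixed to the bench: low grey box, 150 mm wide (y) by 184 mm long (x), carrying a square white ceramic plate 138 mm by 138 mm. Origin on the bench straight below the plate's centre; z up. The plate's surface is 45 mm above the origin. The box reaches 109 mm beyond the origin towards -x (the end with a small black knob) and 75 mm towards +x. Place of the bottle.
- medium_stirrer: Middle-sized magnetic stirrer, fixed to the bench: low grey box, 124 mm wide (y) by 158 mm long (x), carrying a round dark steel plate 116 mm in diameter. Origin on the bench straight below the plate's centre; z up. The plate's surface is 45 mm above the origin. The box reaches 96 mm beyond the origin towards -x (the end with a small black knob) and 62 mm towards +x. Place of the flask.
- small_stirrer: Smallest magnetic stirrer, fixed to the bench: low grey box, 100 mm wide (y) by 134 mm long (x), carrying a round dark steel plate 90 mm in diameter. Origin on the bench straight below the plate's centre; z up. The plate's surface is 45 mm above the origin. The box reaches 84 mm beyond the origin towards -x (the end with a small black knob) and 50 mm towards +x. Place of the jar.
- cork_mat: square cork mat fixed on the bench, 130 mm by 130 mm, 12 mm thick, empty at the start: the free parking spot. Origin at the centre of its underside, on the bench; z up; its top is 12 mm above the origin.
- beaker: bystander: open white plastic beaker, rim 68 mm in diameter, 85 mm high, standing on the bench beyond the stirrers; origin at the centre of its underside. Leave it alone.
- clamp: bystander: dark steel boss-head clamp, a block about 50 mm by 34 mm and 30 mm high with a thumb screw, lying on the bench beyond the stirrers; origin at the underside of its block. Leave it alone.
- spanner: bystander: steel spanner 150 mm long lying flat on the bench beyond the stirrers; origin at its underside. Leave it alone.
There are look-alikes about, which are no part of the job. Leave any green look-alike of the large_stirrer alone.

How it is judged:
By the outcome, as a careful person would: the job done as asked, in the order asked, and still so for the second after the job is handed in, with the robot touching nothing.
It also fails if it takes over 120 s, if anything falls off the work surface, if the arm or the gripper's body presses on something with over 40 N, if the wrist force passes 120 N, or if a joint passes its speed limit or range.

## Working session

There is one attempt and no reset: what is moved stays moved. The work goes in short steps, each a Python script; the robot and the scene stay as the last script left them, time stands still between calls to the robot, and variables do not carry over. Pictures are saved under pics/ and viewed, and the job is handed in when it is done.

```bash
ls; mkdir -p pics; python3 - <<'E'
from bench import *
import cv2
print(current_clock(),current_position(),current_orientation(),current_finger_gap())
for n in("scene","top"):
    c=capture(n); cv2.imwrite(f"pics/{n}0.png",c["image"]); print(n,c["R"],c["t"],c["intrinsics"])
    for q in["bottle","flask","jar","large_stirrer","medium_stirrer","small_stirrer","cork_mat","beaker","clamp","spanner"]:
        print(q,[(d["xy"],round(float(d["conf"]),2)) for d in spot_in(n,q)])
E
```

```text
pics
0.0 [0.14867489 0.58060271 0.22182884] [ 7.89995830e-01  6.13111577e-01 -7.58187019e-04  4.55262229e-04] 0.08818939259271834
scene [[ 0.8662182   0.49966177 -0.00203851]
 [ 0.41900588 -0.72860295 -0.54182268]
 [-0.27221334  0.46848252 -0.84049035]] [-0.50172106 -0.07730369  1.27841349] [[389.05484364   0.         259.23936839]
 [  0.         389.05484364 194.76689049]
 [  0.           0.           1.        ]]
bottle [([279.6, 204.8], 0.86)]
flask [([146.8, 330.3], 0.68)]
jar [([274.9, 134.4], 0.73)]
large_stirrer [([203.0, 124.1], 0.97), ([274.4, 148.6], 0.73), ([345.8, 123.0], 0.66)]
medium_stirrer [([266.8, 223.9], 0.69)]
small_stirrer [([160.3, 349.6], 0.63)]
cork_mat [([237.5, 280.7], 0.64)]
beaker [([359.4, 182.1], 0.61)]
clamp [([225.8, 374.0], 0.53)]
spanner [([336.2, 280.4], 0.89)]
top [[ 0.01599602 -0.99986987 -0.00209162]
 [-0.98551875 -0.01541319 -0.16886453]
 [ 0.16881032  0.00476249 -0.98563705]] [0.0933998  0.51252151 1.03335548] [[351.70456303   0.         260.12391439]
 [  0.         351.70456303 200.53696519]
 [  0.           0.           1.        ]]
bottle [([259.3, 172.3], 0.91)]
flask [([325.6, 187.1], 0.72), ([409.1, 211.3], 0.57), ([176.0, 224.2], 0.53)]
jar [([175.0, 223.5], 0.59)]
large_stirrer [([181.5, 228.2], 0.79), ([186.4, 314.7], 0.63), ([106.9, 172.9], 0.58)]
medium_stirrer [([266.9, 193.0], 0.88)]
small_stirrer [([394.3, 226.2], 0.85)]
cork_mat [([325.9, 187.8], 0.83)]
beaker [([189.1, 125.4], 0.65)]
clamp [([259.5, 173.1], 0.72), ([398.3, 148.3], 0.5)]
spanner [([285.9, 128.0], 0.81)]
```

View pics/scene0.png

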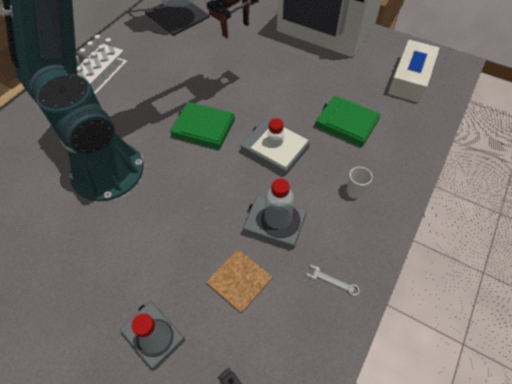

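View pics/top0.png

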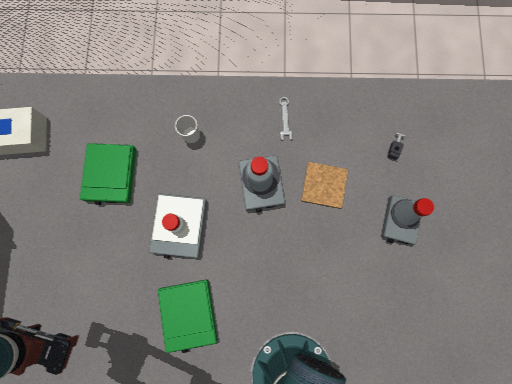

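Top view: the red caps are at (171,222) jar on the white square plate, (260,165) bottle and (424,207) flask. The cork mat is at (326,186). The two green boxes at (108,173) and (187,315) are look-alikes. Next I'll measure positions.

```bash
cat > h.py <<'E'
from bench import *
import numpy as np, cv2
def world(c,px,z):
    "intersect pixel rays with the plane at height z"
    px=np.atleast_2d(px).astype(float); K=c["intrinsics"]
    d=np.c_[px,np.ones(len(px))]@np.linalg.inv(K).T@c["R"]; o=-c["R"].T@c["t"]
    return o+d*((z-o[2])/d[:,2])[:,None]
def cloud(c):
    h,w=c["range_z"].shape; u,v=np.meshgrid(np.arange(w),np.arange(h)); Z=c["range_z"].astype(float)
    P=np.c_[u.ravel(),v.ravel(),np.ones(h*w)]@np.linalg.inv(c["intrinsics"]).T*Z.reshape(-1,1)
    X=(P-c["t"])@c["R"]; X[Z.ravel()==0]=np.nan
    return X.reshape(h,w,3)
def redmask(c):
    m=c["image"].astype(int); return ((m[...,2]>130)&(m[...,1]<70)&(m[...,0]<70)).astype(np.uint8)
E
python3 - <<'E'
from h import *
for n in("scene","top"):
    c=capture(n); X=cloud(c)
    k,l,s,ce=cv2.connectedComponentsWithStats(redmask(c))
    print(n)
    for i in range(1,k):
        if s[i,4]<60: continue
        P=X[l==i]; P=P[~np.isnan(P[:,0])]
        zt=np.percentile(P[:,2],90); T=P[P[:,2]>zt-0.006]
        print("cap",ce[i].round(1),s[i,4],"ztop",zt.round(4),"xy",((T.min(0)+T.max(0))/2).round(4)[:2],"ext",np.ptp(T,axis=0).round(3),len(T))
    for q in["large_stirrer","medium_stirrer","small_stirrer","cork_mat","beaker","clamp"]:
        for d in silhouettes(n,q):
            P=X[d["region"]]; P=P[~np.isnan(P[:,0])]
            r=lambda a:np.round(a,4)
            if len(P)<20: print(q,len(P));continue
            lo,hi=(0.005,0.02) if q=="cork_mat" else (0.036,0.055)
            T=P[(P[:,2]>lo)&(P[:,2]<hi)]
            print(q,d["xy"],round(float(d["conf"]),2),"zmed",r(np.median(P[:,2])),len(P),len(T), cv2.minAreaRect(T[:,:2].astype(np.float32)) if len(T)>5 else "", "hist",np.histogram(P[:,2],bins=[-.01,.005,.02,.03,.035,.04,.043,.047,.05,.1,.3])[0])
E
```

```text
scene
cap [275.8 122.7] 111 ztop 0.1363 xy [0.4347 0.3538] ext [0.042 0.042 0.009] 104
cap [280.4 184.9] 189 ztop 0.212 xy [0.5809 0.106 ] ext [0.041 0.043 0.008] 188
cap [141.5 323.4] 332 ztop 0.1771 xy [ 0.4813 -0.3403] ext [0.043 0.043 0.007] 330
large_stirrer [202.2, 125.3] 0.77 zmed 0.0407 2039 1494 ((0.1717538684606552, 0.31330209970474243), (0.18222475051879883, 0.1516686975955963), 11.689281463623047) hist [ 27 159 129 162 442 577 515  28   0   0]
large_stirrer [273.4, 147.9] 0.69 zmed 0.043 1922 1528 ((0.4359933137893677, 0.3539450764656067), (0.14936232566833496, 0.18421895802021027), 84.56185913085938) hist [ 22 142 114  88 325 273 686 248  19   5]
large_stirrer [347.7, 121.2] 0.62 zmed 0.0411 1962 1449 ((0.6007422804832458, 0.5839122533798218), (0.1493183672428131, 0.18047769367694855), 88.42190551757812) hist [ 14 151 123 143 420 542 531  37   1   0]
medium_stirrer [270.6, 224.2] 0.82 zmed 0.0399 1576 1237 ((0.5742788314819336, 0.10021746903657913), (0.15766215324401855, 0.1247141882777214), 10.084636688232422) hist [ 14  93 108  77 518 284 381  92   9   0]
small_stirrer
[... 2439 characters left out ...]
ork_mat [325.9, 186.8] 0.69 zmed 0.0117 1654 1621 ((0.5726001858711243, -0.10358260571956635), (0.13045677542686462, 0.13085347414016724), 79.65463256835938) hist [  32 1621    1    0    0    0    0    0    0    0]
cork_mat [285.8, 121.3] 0.45 zmed 0.0065 288 204 ((0.7959637641906738, 0.021159205585718155), (0.1464845985174179, 0.0362953282892704), 1.9484410285949707) hist [ 84 204   0   0   0   0   0   0   0   0]
beaker [188.1, 128.4] 0.82 zmed 0.0485 499 100 ((0.7344248294830322, 0.33105233311653137), (0.06005897372961044, 0.055787768214941025), 34.9112548828125) hist [ 51  73  39  17  26  16  20  12 245   0]
clamp [398.1, 149.5] 0.75 zmed 0.0286 199 0  hist [ 2 35 99 63  0  0  0  0  0  0]
```

```bash
cat >> h.py <<'E'
def geo(bx,by,yaw): 
    y=np.radians(yaw); return np.array([bx+.017*np.cos(y),by+.017*np.sin(y)]),y
PL={"L":geo(.4345,.3528,-5.2),"M":geo(.5727,.0993,9.9),"S":geo(.463,-.3365,-14.1),"K":(np.array([.5732,-.102]),np.radians(-10.35))}
CAP={"jar":[.4338,.3528],"bottle":[.5799,.1056],"flask":[.481,-.3408]}
def proj(c,P):
    q=(np.asarray(P)@c["R"].T+c["t"])@c["intrinsics"].T; return q[:,:2]/q[:,2:]
def outline(k):
    p,y=PL[k]; a=np.linspace(0,2*np.pi,60,endpoint=False)
    if k in"LK":
        s=.069 if k=="L" else .065; v=np.array([[1,1],[1,-1],[-1,-1],[-1,1]])*s
    else: v=np.c_[np.cos(a),np.sin(a)]*(.058 if k=="M" else .045)
    R=np.array([[np.cos(y),-np.sin(y)],[np.sin(y),np.cos(y)]])
    return np.c_[v@R.T+p,np.full(len(v),.012 if k=="K" else .045)]
def overlay(c,keys="LMSK",up=4,half=45):
    out=[]
    im=cv2.resize(c["image"],None,fx=up,fy=up,interpolation=cv2.INTER_CUBIC)
    for k in keys:
        q=(proj(c,outline(k))+.5)*up
        cv2.polylines(im,[q.round().astype(int)],True,(0,255,255),1)
    tiles=[]
    for k in keys:
        u=(proj(c,[[*PL[k][0],.06]])[0]*up).astype(int); h=half*up
        x0=np.clip(u[0]-h,0,512*up-2*h); y0=np.clip(u[1]-h,0,384*up-2*h)
        tiles.append(im[y0:y0+2*h,x0:x0+2*h])
    return tiles
E
python3 - <<'E'
from h import *
print(PL)
for n in("scene","top"):
    c=capture(n); t=overlay(c,up=6,half=33); t=[cv2.resize(x,(290,290)) for x in t]
    cv2.imwrite(f"pics/{n}1.png",np.vstack([np.hstack(t[:2]),np.hstack(t[2:])]))
    X=cloud(c); im=c["image"].astype(int); m=(im.min(2)>150)&(abs(X[...,2]-.045)<.012)&(np.hypot(X[...,0]-.45,X[...,1]-.35)<.15)
    print("white",cv2.minAreaRect(X[m][:,:2].astype(np.float32)))
E
```

```text
{'L': (array([0.45143003, 0.35125925]), np.float64(-0.09075712110370514)), 'M': (array([0.58944686, 0.10222279]), np.float64(0.17278759594743864)), 'S': (array([ 0.47948782, -0.34064146]), np.float64(-0.24609142453120045)), 'K': (array([ 0.5732, -0.102 ]), np.float64(-0.1806415775814131))}
white ((0.4513434171676636, 0.3538564145565033), (0.1396176815032959, 0.14023029804229736), 85.53768920898438)
white ((0.4513612389564514, 0.3532717227935791), (0.142805814743042, 0.13856956362724304), 84.65773010253906)
```

View pics/scene1.png

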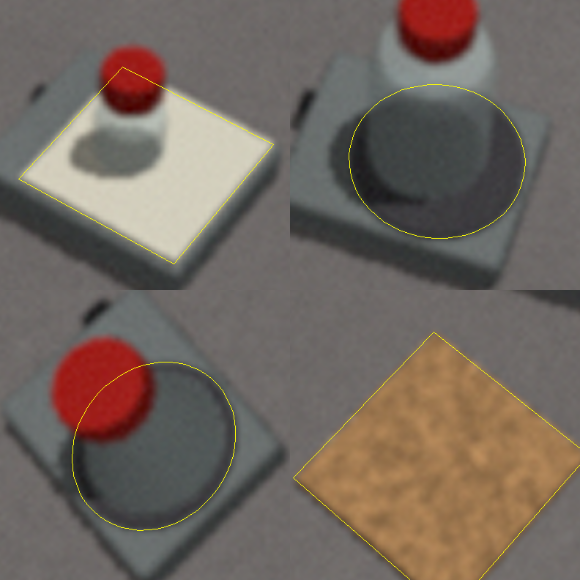

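View pics/top1.png

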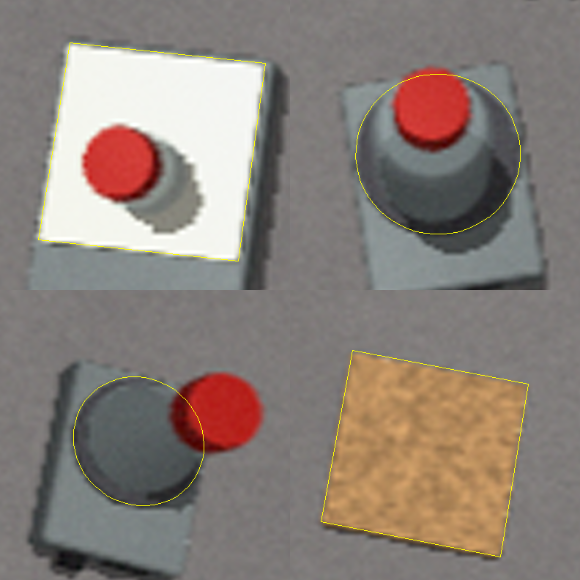

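Choices made by the description:
- **Large stirrer:** three candidates in the top view, white plate (180,226) and green (108,173) and (187,315). I take the white one.
- **Medium and small stirrers:** (264,190) and (400,220), one candidate each.
- **Vessels:** identified by cap height, 0.135, 0.21 and 0.175 m, which match the jar, bottle and flask.

The crops show the outlines fitting all the plates. I'll park the jar on the mat first.

```bash
cat >> h.py <<'E'
CAPC={"bottle":.151,"flask":.116,"jar":.074}
def ori(xy):
    a=np.arctan2(xy[1],xy[0]); return [float(np.cos(a/2)),float(np.sin(a/2)),0.,0.]
def P(xy,z): return [float(xy[0]),float(xy[1]),float(z)]
def st(s): print(s,"t",round(current_clock(),2),"p",np.round(current_position(),4),"gap",round(current_finger_gap(),4),"F",np.round(current_force(),2),flush=True)
def tcpz(name,zs): return zs+CAPC[name]-.019+.003     # grasp 3 mm above mid-cap
def pick(name,xy,zs,lift):
    z=tcpz(name,zs); o=ori(xy)
    move_ptp(P(xy,z+.09),o); st("hover")
    servo_line(P(xy,z),o,rate=.1); st("at cap")
    move_gripper(.03); st("closed")
    servo_line(P(xy,z+.02),o,rate=.05); st("lifted 20")
    servo_line(P(xy,lift),o,rate=.2); st("up")
def place(name,xy,zs,lift):
    z=tcpz(name,zs); o=ori(xy)
    move_ptp(P(xy,lift),o); st("over")
    servo_line(P(xy,z+.012),o,rate=.15); sleep(.2); st("near")
    h=servo_line(P(xy,z-.004),o,rate=.02,contact_N=3); st(f"contact {h}")
def release(name,xy,zs):
    move_gripper(.08); st("open")
    p=current_position(); servo_line(P(xy,p[2]+.02),ori(xy),rate=.05)
    servo_line(P(xy,tcpz(name,zs)+.1),ori(xy),rate=.2); st("clear")
def snap(f):
    for n in("scene","top"):
        c=capture(n); cv2.imwrite(f"pics/{n}_{f}.png",c["image"]); X=cloud(c)
        k,l,s,ce=cv2.connectedComponentsWithStats(redmask(c))
        for i in range(1,k):
            if s[i,4]<40: continue
            Q=X[l==i]; Q=Q[~np.isnan(Q[:,0])]; zt=np.percentile(Q[:,2],90); T=Q[Q[:,2]>zt-.006]
            print(n,"cap",ce[i].round(0),"ztop",zt.round(4),"xy",((T.min(0)+T.max(0))/2).round(4)[:2],"ext",np.ptp(T,axis=0).round(3)[:2])
E
python3 - <<'E'
from h import *
print([np.round(inverse_kinematics(P(PL[k][0],z),ori(PL[k][0])),2) for k in "LMSK" for z in(.35,.1)])
pick("jar",CAP["jar"],.045,.35)
snap("a")
E
```

```text
[array([ 0.54,  0.23,  1.38, -0.  ,  1.53, -0.12]), array([ 0.54,  0.46,  1.7 , -0.  ,  0.98, -0.12]), array([ 0.06,  0.27,  1.33, -0.  ,  1.54, -0.12]), array([ 0.06,  0.49,  1.64, -0.  ,  1.01, -0.12]), array([-0.74,  0.26,  1.35, -0.  ,  1.54, -0.12]), array([-0.74,  0.48,  1.67, -0.  ,  1.  , -0.12]), array([-0.29,  0.25,  1.36, -0.  ,  1.53, -0.12]), array([-0.29,  0.47,  1.68, -0.  ,  0.99, -0.12])]
hover t 3.27 p [0.4333 0.3536 0.1931] gap 0.0876 F [-0.49  0.09 -0.24]
at cap t 4.33 p [0.4342 0.3531 0.1035] gap 0.0879 F [ 0.27 -0.25 -0.32]
closed t 5.05 p [0.4338 0.3528 0.1031] gap 0.0454 F [-1.04 -0.04  1.15]
lifted 20 t 5.6 p [0.4339 0.3529 0.1234] gap 0.0456 F [-0.14 -0.34 -2.2 ]
up t 6.88 p [0.4332 0.3524 0.3487] gap 0.0459 F [ 0.28 -0.04 -1.37]
scene cap [280. 185.] ztop 0.2125 xy [0.5805 0.1062] ext [0.043 0.042]
scene cap [141. 323.] ztop 0.1772 xy [ 0.4824 -0.3403] ext [0.044 0.043]
top cap [259. 165.] ztop 0.2119 xy [0.5785 0.1052] ext [0.042 0.042]
top cap [425. 206.] ztop 0.1769 xy [ 0.4808 -0.341 ] ext [0.044 0.044]
```

```bash
sed -i 's/contact_N=3/contact_N=4/' h.py; python3 - <<'E'
from h import *
place("jar",PL["K"][0],.012,.35)
print("expected z",tcpz("jar",.012))
snap("b")
E
```

```text
over t 8.72 p [ 0.5732 -0.1009  0.35  ] gap 0.0453 F [-0.56 -0.95 -0.89]
near t 10.85 p [ 0.5735 -0.1021  0.0825] gap 0.0456 F [-0.2   0.48 -1.85]
contact True t 11.45 p [ 0.5728 -0.1019  0.0699] gap 0.0457 F [-0.36 -0.08  3.13]
expected z 0.06999999999999999
scene cap [280. 186.] ztop 0.2123 xy [0.5821 0.1052] ext [0.043 0.041]
scene cap [142. 324.] ztop 0.177 xy [ 0.4825 -0.3409] ext [0.044 0.044]
top cap [260. 164.] ztop 0.2119 xy [0.5783 0.1052] ext [0.041 0.042]
top cap [425. 206.] ztop 0.177 xy [ 0.4809 -0.3407] ext [0.044 0.043]
```

View pics/scene_b.png

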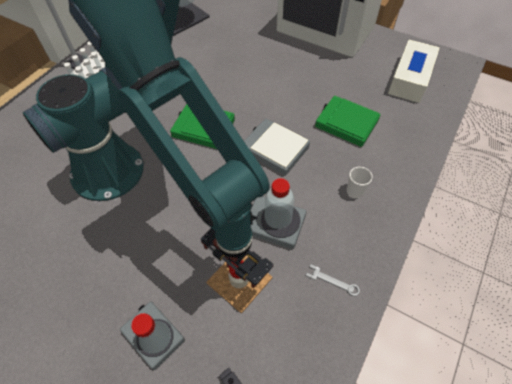

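The gripper is at (240,265) over the mat and the jar stands on the mat. Contact came at exactly the expected height (0.070 m). I'll release it and take the bottle.

```bash
python3 - <<'E'
from h import *
release("jar",PL["K"][0],.012)
# clear: rise above the bottle before turning
servo_line(P(PL["K"][0],.30),ori(PL["K"][0]),rate=.3)
move_ptp(P(CAP["bottle"],.30),ori(CAP["bottle"]))
pick("bottle",CAP["bottle"],.045,.30)
place("bottle",PL["L"][0],.045,.30)
print("expected z",tcpz("bottle",.045))
snap("c")
E
```

```text
open t 12.26 p [ 0.5723 -0.1017  0.0694] gap 0.0803 F [-0.17  0.14 -0.77]
clear t 13.36 p [ 0.5728 -0.1019  0.1694] gap 0.0802 F [-0.01 -0.32 -0.49]
hover t 15.03 p [0.5784 0.1038 0.2683] gap 0.08 F [-0.22 -0.06 -1.04]
at cap t 16.08 p [0.5805 0.1056 0.1807] gap 0.08 F [0.39 0.31 0.55]
closed t 16.72 p [0.5798 0.1056 0.1801] gap 0.0459 F [-1.34 -0.08  1.16]
lifted 20 t 17.27 p [0.58   0.1056 0.2003] gap 0.0458 F [ 0.7   0.   -3.11]
up t 17.92 p [0.5792 0.1056 0.2989] gap 0.0456 F [ 0.66  0.22 -4.52]
over t 18.99 p [0.452  0.3504 0.2995] gap 0.0458 F [-0.04  0.06 -3.43]
near t 20.06 p [0.4521 0.3516 0.1931] gap 0.0456 F [-0.45 -0.43 -2.78]
contact True t 20.66 p [0.4509 0.351  0.1799] gap 0.0456 F [-0.44 -1.73  4.12]
expected z 0.18000000000000002
scene cap [237. 267.] ztop 0.1026 xy [ 0.5739 -0.1021] ext [0.044 0.042]
scene cap [141. 324.] ztop 0.1768 xy [ 0.4815 -0.3402] ext [0.045 0.044]
top cap [329. 178.] ztop 0.102 xy [ 0.5717 -0.0999] ext [0.042 0.041]
top cap [425. 206.] ztop 0.1765 xy [ 0.4808 -0.341 ] ext [0.044 0.043]
```

View pics/scene_c.png

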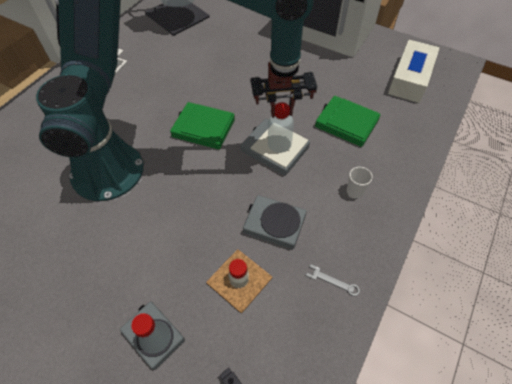

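View pics/top_c.png

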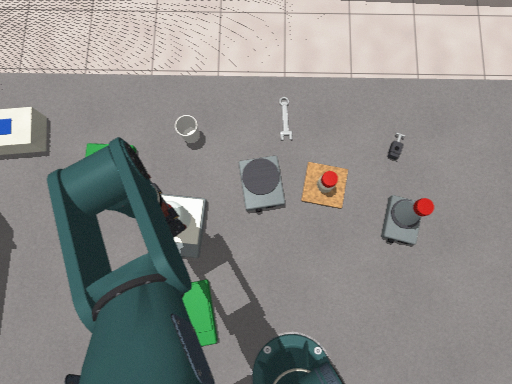

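The bottle stands at the centre of the white plate (scene 282,135) and the jar on the mat (238,270). The medium plate is now bare at (280,219). I'll release the bottle, refine the medium plate's centre, then move the flask.

```bash
python3 - <<'E'
from h import *
release("bottle",PL["L"][0],.045)
servo_line(P(PL["L"][0],.30),ori(PL["L"][0]),rate=.3)
move_ptp(P(CAP["flask"],.30),ori(CAP["flask"]))
st("")
for n in("scene","top"):
    c=capture(n); X=cloud(c); g=c["image"].astype(int).max(2)
    near=np.hypot(X[...,0]-PL["M"][0][0],X[...,1]-PL["M"][0][1])<.075
    m=(near&(g<85)&(X[...,2]>.038)).astype(np.uint8)
    m=cv2.morphologyEx(m,cv2.MORPH_OPEN,np.ones((3,3)))
    ct=max(cv2.findContours(m,0,1)[0],key=cv2.contourArea)
    w=world(c,ct[:,0,:],.045)
    print(n,m.sum(),cv2.minEnclosingCircle(w[:,:2].astype(np.float32)),cv2.fitEllipse(w[:,:2].astype(np.float32)), np.percentile(g[near],[5,25,50,75]))
snap("d")
E
```

```text
open t 21.47 p [0.4503 0.3506 0.1791] gap 0.08 F [-0.12  0.1  -0.22]
clear t 22.57 p [0.4511 0.351  0.2792] gap 0.0802 F [0.77 1.07 0.13]
 t 25.28 p [ 0.4815 -0.34    0.3   ] gap 0.0801 F [ 0.73 -0.42 -0.17]
scene 1072 ((0.5907571315765381, 0.10117445141077042), 0.058191925287246704) ((0.5902344584465027, 0.10112691670656204), (0.1100027933716774, 0.11278007179498672), 160.5930938720703) [ 62.  68.  70. 105.]Traceback (most recent call last):
  File "<stdin>", line 11, in <module>
ValueError: max() iterable argument is empty
```

The scene camera puts the medium plate at (0.590, 0.101), radius 58 mm, which agrees with my fit. The top view gave nothing at that darkness threshold. Next: check the bottle, then move the flask.

```bash
python3 - <<'E'
from h import *
snap("d")
PL["M"]=(np.array([.5895,.1017]),PL["M"][1])
pick("flask",CAP["flask"],.045,.30)
place("flask",PL["M"][0],.045,.30)
print("expected z",tcpz("flask",.045))
snap("e")
E
```

```text
scene cap [281. 107.] ztop 0.2127 xy [0.453 0.35 ] ext [0.043 0.042]
scene cap [237. 267.] ztop 0.1028 xy [ 0.5743 -0.1021] ext [0.043 0.043]
scene cap [144. 324.] ztop 0.1769 xy [ 0.5163 -0.3402] ext [0.099 0.043]
top cap [329. 178.] ztop 0.1018 xy [ 0.5719 -0.1012] ext [0.043 0.039]
top cap [425. 206.] ztop 0.1767 xy [ 0.4808 -0.3412] ext [0.044 0.043]
top cap [163. 212.] ztop 0.212 xy [0.4492 0.3499] ext [0.042 0.042]
hover t 25.85 p [ 0.4804 -0.34    0.2344] gap 0.0798 F [1.96 0.01 0.13]
at cap t 26.9 p [ 0.4815 -0.3412  0.1457] gap 0.0794 F [-0.2  -0.49  0.11]
closed t 27.53 p [ 0.4811 -0.3409  0.1451] gap 0.0454 F [ 0.38 -0.81  0.78]
lifted 20 t 28.08 p [ 0.4811 -0.3409  0.1653] gap 0.0452 F [-0.48  0.09 -2.37]
up t 28.91 p [ 0.4803 -0.3402  0.2987] gap 0.0457 F [-0.47  0.29 -2.8 ]
over t 30.57 p [0.5897 0.1006 0.2999] gap 0.0454 F [ 0.06 -0.53 -1.47]
near t 31.88 p [0.5902 0.1018 0.158 ] gap 0.0458 F [ 0.59 -0.25 -2.09]
contact True t 32.48 p [0.5898 0.1018 0.1449] gap 0.0455 F [2.08 0.21 3.89]
expected z 0.14500000000000002
scene cap [237. 267.] ztop 0.1022 xy [ 0.574  -0.1024] ext [0.044 0.042]
top cap [329. 178.] ztop 0.1019 xy [ 0.5715 -0.1011] ext [0.042 0.039]
top cap [162. 213.] ztop 0.2121 xy [0.4476 0.3488] ext [0.039 0.044]
```

View pics/scene_e.png

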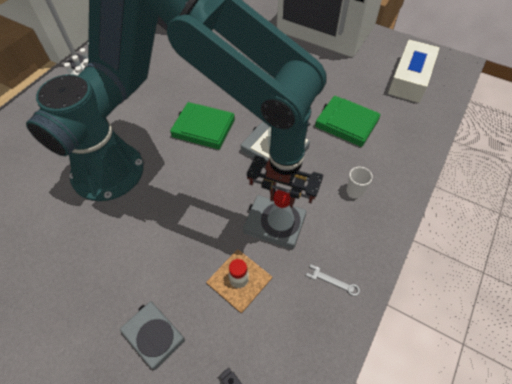

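The flask is down in the middle of the medium plate (280,215), the jar is on the mat, and the small plate is bare at (155,338). I'll release the flask, refine the small plate's centre, and move the jar there.

```bash
python3 - <<'E'
from h import *
M=np.array([.5895,.1017])
release("flask",M,.045)
servo_line(P(M,.30),ori(M),rate=.3)
J=np.array([.5730,-.1018])
move_ptp(P(J,.22),ori(J)); st("")
c0=PL["S"][0]
for n in("scene","top"):
    c=capture(n); X=cloud(c); g=c["image"].max(2)
    near=(np.hypot(X[...,0]-c0[0],X[...,1]-c0[1])<.06)&(X[...,2]>.037)
    t,_=cv2.threshold(g[near].reshape(-1,1),0,255,cv2.THRESH_BINARY+cv2.THRESH_OTSU)
    m=cv2.morphologyEx((near&(g<=t)).astype(np.uint8),cv2.MORPH_OPEN,np.ones((3,3)))
    ct=max(cv2.findContours(m,0,1)[0],key=cv2.contourArea)
    w=world(c,ct[:,0,:],.045)[:,:2].astype(np.float32)
    print(n,t,m.sum(),cv2.minEnclosingCircle(w),cv2.fitEllipse(w)[:2])
print(c0)
snap("f")
E
```

```text
open t 33.28 p [0.5884 0.1016 0.1441] gap 0.0797 F [-0.14 -0.56  0.26]
clear t 34.39 p [0.589  0.1017 0.2443] gap 0.0803 F [-0.68 -0.21 -0.37]
 t 35.61 p [ 0.5729 -0.101   0.2196] gap 0.08 F [ 0.24 -0.08  0.21]
scene 102.0 1104 ((0.4807018041610718, -0.3407306969165802), 0.04515604302287102) ((0.48049280047416687, -0.3405788540840149), (0.08747965842485428, 0.08802775293588638))Traceback (most recent call last):
  File "<stdin>", line 13, in <module>
ValueError: max() iterable argument is empty
```

```bash
python3 - <<'E'
from h import *
J=np.array([.5730,-.1018]); S=np.array([.480,-.3406])
snap("f")
pick("jar",J,.012,.25)
place("jar",S,.045,.25)
print("expected z",tcpz("jar",.045))
snap("g")
E
```

```text
scene cap [281. 108.] ztop 0.2125 xy [0.4537 0.3509] ext [0.044 0.04 ]
scene cap [282. 196.] ztop 0.1774 xy [0.592  0.1016] ext [0.043 0.043]
scene cap [238. 266.] ztop 0.1025 xy [ 0.5742 -0.0967] ext [0.044 0.031]
top cap [262. 164.] ztop 0.1765 xy [0.5888 0.1001] ext [0.042 0.044]
top cap [326. 178.] ztop 0.1019 xy [ 0.5733 -0.0911] ext [0.04  0.019]
top cap [162. 213.] ztop 0.2122 xy [0.4473 0.3494] ext [0.039 0.044]
hover t 36.16 p [ 0.5722 -0.1008  0.1596] gap 0.0802 F [-0.45 -0.55  0.79]
at cap t 37.21 p [ 0.5736 -0.102   0.0706] gap 0.0798 F [-0.48 -0.1   0.29]
closed t 37.84 p [ 0.573  -0.1018  0.0701] gap 0.0454 F [-1.    0.16  2.1 ]
lifted 20 t 38.39 p [ 0.5732 -0.1019  0.0903] gap 0.0455 F [-1.02  0.52 -1.61]
up t 39.34 p [ 0.5721 -0.1015  0.2487] gap 0.0456 F [-0.26 -0.15 -1.93]
over t 40.35 p [ 0.4802 -0.3395  0.2495] gap 0.0456 F [ 0.54  0.34 -1.86]
near t 41.6 p [ 0.4805 -0.341   0.116 ] gap 0.0454 F [ 0.21  0.21 -2.14]
contact True t 42.2 p [ 0.4797 -0.3403  0.103 ] gap 0.0457 F [0.21 1.43 3.27]
expected z 0.103
scene cap [282. 107.] ztop 0.2127 xy [0.4535 0.3521] ext [0.042 0.041]
scene cap [282. 196.] ztop 0.1777 xy [0.5911 0.1019] ext [0.044 0.041]
top cap [261. 164.] ztop 0.177 xy [0.5884 0.1001] ext [0.043 0.044]
top cap [163. 212.] ztop 0.212 xy [0.449  0.3495] ext [0.042 0.043]
```

View pics/scene_g.png

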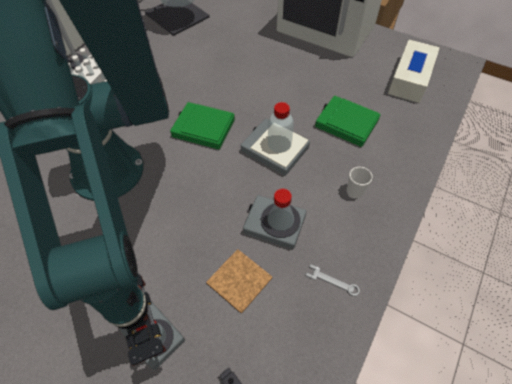

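The bottle is at (282,120) on the white plate, the flask at (282,212) on the medium plate, and the mat is empty. I'll release the jar, back off and check.

```bash
python3 - <<'E'
from h import *
S=np.array([.480,-.3406])
release("jar",S,.045)
servo_line(P(S,.33),ori(S),rate=.3)
q=np.array(current_joint_pos()); q[0]=-1.5
goto_joints(q); sleep(.5); st("away")
PL["M"]=(np.array([.5895,.1017]),0); PL["S"]=(S,0)
print({k:PL[k][0].round(4) for k in"LMS"})
snap("h")
for n in("scene","top"):
    t=overlay(capture(n),up=6,half=33); t=[cv2.resize(x,(290,290)) for x in t]
    cv2.imwrite(f"pics/{n}_h2.png",np.vstack([np.hstack(t[:2]),np.hstack(t[2:])]))
E
```

```text
open t 43.01 p [ 0.4792 -0.3399  0.1024] gap 0.08 F [ 0.87  0.87 -0.41]
clear t 44.11 p [ 0.4797 -0.3403  0.2024] gap 0.0799 F [ 0.05  0.75 -0.24]
away t 46.8 p [ 0.1102 -0.5775  0.3286] gap 0.0797 F [ 0.02 -0.58 -0.06]
{'L': array([0.4514, 0.3513]), 'M': array([0.5895, 0.1017]), 'S': array([ 0.48  , -0.3406])}
scene cap [282. 107.] ztop 0.2125 xy [0.4541 0.3507] ext [0.041 0.04 ]
scene cap [282. 195.] ztop 0.1769 xy [0.591  0.1018] ext [0.044 0.043]
scene cap [146. 328.] ztop 0.1349 xy [ 0.4803 -0.3394] ext [0.044 0.043]
top cap [260. 164.] ztop 0.1769 xy [0.589  0.1015] ext [0.043 0.041]
top cap [163. 211.] ztop 0.2124 xy [0.4503 0.3497] ext [0.044 0.042]
top cap [418. 209.] ztop 0.1344 xy [ 0.4788 -0.3397] ext [0.04  0.041]
```

View pics/top_h.png

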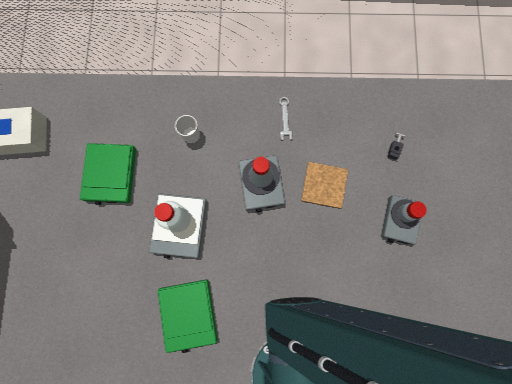

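View pics/scene_h2.png

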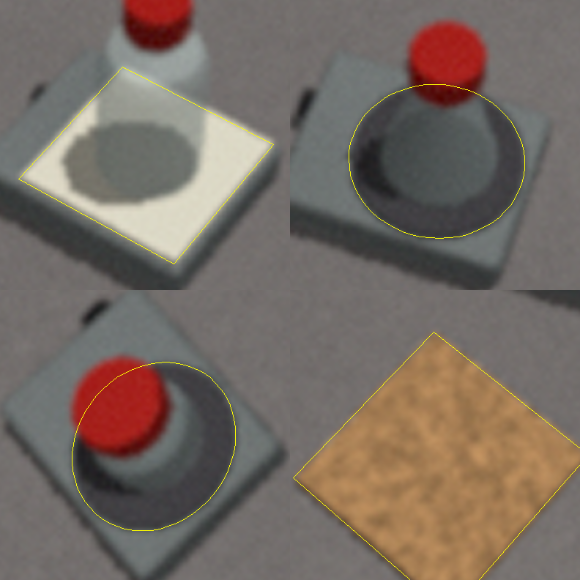

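View pics/top_h2.png

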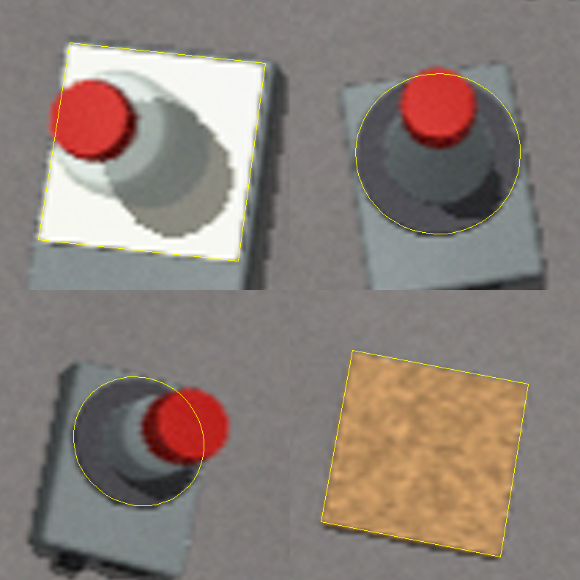

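The final views show all three vessels upright and centred on their plates. The mat is empty at (326,186), and the beaker, spanner and clamp are at their starting pixels.

```bash
python3 -c "
from bench import *
close_job(); print(current_clock())"
```

```text
the job is handed in; nothing more can be done
the job is handed in; nothing more can be done
```

I parked the jar on the cork mat, moved the bottle to the large white-plate stirrer and the flask to the medium one, then moved the jar to the smallest. I handed the job in at about 47 s of robot time.

**Last checks:**
- **Position:** both cameras, averaged, put each cap within about 2 mm of its plate centre.
- **Height:** cap-top heights match upright vessels standing on the plates, and each set-down made contact at the expected height with a light touch of a few newtons.
- **Surroundings:** the mat is empty, and the beaker, clamp, spanner and green look-alikes look unmoved.

**What disagreed or failed:**
- **Cameras:** they differ from each other by up to about 4 mm, so I used the mean.
- **Plate refit:** my refit of the two bare round plates worked only in the scene camera. There it agreed with the first measurement to about 1 mm.
- **Cap outliers:** a few mid-job cap readings were off, one by 35 mm, most likely because the arm was in view. The final clear views were consistent.

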